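# Set the locking dial of a studio light box

## Task

Set the light box's locking brightness dial to the yellow setting: pull the knob up to unlock it, turn it to the yellow dot and on past it, find by feel the locking pocket hidden a little beyond that dot, and push the knob back down fully home so that it is locked there. Do not force it: never twist it while it is locked or press it hard where it will not go in, and leave the paint bottle, the paint jar and the pencil tin where they are.

Things in the scene. Friction and masses are not known exactly. Their poses are not given: they have to be found in the camera images.
- lightbox: white drawing light box, fixed to the table, 30 mm thick, 330 mm (its x) by 400 mm (its y). Origin: on the dial's axis at table height; z up, x towards the lit panel with the drawing, away from the robot. Its near edge lies 60 mm behind the origin, its sides 200 mm to either side. The knob stands in a grey round bezel, 74 mm across, 12 mm high.
- dial_grip (a point): middle of the black knob's upright grip bar, on the dial's axis, 72 mm above the table when the knob is home; rises and turns with it. Bar: 50 mm long (point x, the way the white pointer line points), 14 mm wide (point y), 34 mm high, its top 12 mm above this point. Under it a round skirt, 62 mm across, 6 mm thick, its upper face 22 mm below this point.
- plunger (a joint): how far the knob is pulled up, m: 0 fully home, 0.015 at the upper stop. It moves stiffly (about 4 N either way) and stays where left; no spring returns it. A steel pin under the skirt goes with it. It can come home (below 0.001) only with the pin in a pocket: the starting one at dial angle 0, or the one near each dot.
- dial (a joint): knob angle, rad, positive counter-clockwise from above; 0 at the start, locked, pointer along the light box's x. Pulled up beyond 0.010 it turns easily (0.03 N m), from -1.5 to 1.5. The dots lie at 0.74 (light box's +y side) and -0.74. Beyond each dot is one hidden pocket, anywhere from 0.82 to 1.38 (or -0.82 to -1.38), different every time; the pin enters within about 0.05 of its middle.
- bezel_top (a point): centre of the bezel's top face, on the dial's axis, 42 mm above the table. Hidden in it is the steel track of the pin (5 mm thick, 26 mm from the axis). Between pockets the pin meets it with the knob 0.009 up. From dial angle 0.8 outward the track is sprung: it yields from 3 N on, 1 mm more per 2 N, 5 mm at most, then is rigid, and lifts the pin again when let go. Over 20 N on the pin harms it.
- yellow_dot_mid (a point): centre of the top of the yellow dot, 18 mm across, stuck flat on the light box 56 mm from the dial's axis: it marks the side of the wanted setting, whose pocket lies beyond it. It is on either side, at dial angle 0.74 or -0.74.
- blue_dot_mid (a point): centre of the top of the blue dot, 18 mm across, at the other side, which is not wanted.
- bottle_mid (a point): middle of a loose standing white paint bottle with a blue label, 42 mm across, 95 mm high, on the light box about 145 mm to one side of the dial. Leave alone.
- jar_mid (a point): middle of a loose standing red paint jar, 48 mm across, 50 mm high, on the light box about 145 mm to the other side of the dial. Leave alone.
- tin_mid (a point): middle of a loose flat dark pencil tin, 160 x 75 x 18 mm, lying on the lit panel. Leave alone.

How it is judged:
By the outcome, as a careful person would: the job done as asked, in the order asked, and still so for the second after the job is handed in, with the robot touching nothing.
It also fails if it takes over 58 s, if anything falls off the work surface, if the arm or the gripper's body presses on something with over 40 N, if the wrist force passes 120 N, or if a joint passes its speed limit or range.

## Robot

A 6-joint arm with a two-finger parallel gripper is mounted at the origin on the work surface. World frame = base frame: x ahead of the robot, y to its left, z up, the work surface at z = 0. Lengths are in mm, angles in rad, forces in N, time in s.
With the tool pointing down it reaches from about 350 to 725 mm from the base axis. Payload 6 kg.
Tool frame: the origin (TCP) lies at the very end of the fingers, on their centre line; the grasp point (between the pads) lies 19 mm behind it (env.pinch_z is the distance from the TCP to the grasp point, in mm); z points along the fingers, y is the direction in which the jaws open and shut (so a half turn about z gives the same grasp; the last joint's range is limited). The gripper opens to 85 mm and grips with 20 to 120 N. Pads are 22 mm wide; open, the fingers measure 114 mm over their backs; the gripper's body (76 mm by 85 mm) begins 54 mm behind the grasp point. The pads swing forward as they close: fully open they stand 13 mm farther back than shut.
Start: joints at [0.334, 0.04, 0.085, 0, -1.615, -0.334], TCP at [599.978, 0.018, 231.261] pointing down, gripper open.
Joint ranges: [-2.56, 2.56], [-1.29, 2.01], [-1.08, 1.49], [-3.29, 1.98], [-2.81, -0.18], [-2.99, 2.99]. Speed limits (rad/s): [2.57, 2.57, 3.01, 3.14, 3.14, 3.14].

## Interface

Orientations are given as a unit quaternion [w, x, y, z].
In Python, from plant import env gives the robot as it stands. The module is installed in compiled form; this text tells all that it offers.
- The arm moves only by the shell command python3 -m jog 'ROWS' [FORCE]. ROWS is JSON, a list of rows, each a list of 3 entries, a list of its own where there are three numbers: the shift along the tool's x, y, z in m, then the turn, a rotation vector about the tool's x, y, z in degrees, then the closure, from -1 (fully open) to 1 (shut). A call has 1 to 20 rows; each row is the pose to reach, as a shift and turn from the pose commanded when the call began, along the tool's axes at that moment; what a row does not reach only later rows make up. A row lasts 1/12 s, in which the tool goes at most 41.7 mm and 7.16 degrees, less where a joint would pass 70% of its speed; a pose out of reach is approached as far as the arm can. A call with a gripper value outside its range is refused whole. The fingers move at their own pace and stop on an object; FORCE is the grip in N (left out, the last holds). Time passes only in rows, so rows that repeat a pose let the fingers close. It gives the time, the measured TCP pose, the force and the opening at its end, in the units of the state.
- env.state(): the state, without advancing time (a new reading comes with each control period).
- env.read_camera(name): name is "scene" or "side" or "wrist"; returns a dict with "frame" (420x560x3 uint8, blue, green, red), "mtx" (3x3 intrinsics, pixels), "eye" and "rotation" of the camera in the world. Camera axes: x right, y down, z forward; pixel columns grow to the right and rows downward; lengths in mm; the calibration is good to about 2 mm. A picture is of the moment at which its call begins. There is no depth.
- env.hand_in(): hands the job in, once; it reports no verdict.
The state is a dict: "time": time; "joint_pos": joint angles; "dq": joint speeds; "joint_torque": joint torques, N m; "position": TCP position; "ee_rot": TCP orientation; "contact_force": force on the tool from outside, world axes, zero at the start; "ft_torque": the same for the moment, N m; "gripper_width": finger opening in mm.
Only numpy, scipy, OpenCV 4.12 (cv2) and the standard library are available. Lean on these libraries where they do the work, as an engineer would, in place of code of your own. Each camera call takes 0.05 s, during which the arm holds its last target.

## Working session

There is one attempt and no reset: what is moved stays moved. The work goes in short steps, Python scripts to look and compute and a shell command to move; the robot and the scene stay as the last step left them, time stands still between calls to the robot, and variables do not carry over. Pictures are saved under pics/ and viewed, and the job is handed in when it is done.

```bash
mkdir -p pics
python3 - <<'E'
from plant import env
import cv2
s=env.state();print({k:s[k] for k in ('time','position','ee_rot','contact_force','gripper_width')})
for n in ("scene","side","wrist"):
    c=env.read_camera(n);cv2.imwrite(f"pics/{n}0.png",c["frame"]);print(n,c["mtx"].tolist(),c["eye"],c["rotation"].tolist() if hasattr(c["rotation"],'tolist') else c["rotation"])
E
```

```text
{'time': 0.0, 'position': array([5.99670933e+02, 6.28624435e-02, 2.30251037e+02]), 'ee_rot': array([-6.94435461e-04, -7.07086395e-01,  7.07126589e-01,  5.79722714e-04]), 'contact_force': array([-0.85211033,  0.33254859,  0.48653727]), 'gripper_width': 84.94165973076566}
scene [[386.71550243892943, 0.0, 281.6747158612184], [0.0, 386.71550243892943, 212.5913123788048], [0.0, 0.0, 1.0]] [ 899.42445208 -280.37723935  532.81175071] [-0.346468509031292, 0.8678893217988801, 0.3297797395010659, -0.1340634952987663]
side [[446.4636755047312, 0.0, 269.6083467682696], [0.0, 446.4636755047312, 203.84236181227698], [0.0, 0.0, 1.0]] [ 330.31602458 -288.52426649  663.70789674] [-0.311018313865403, 0.8803193860177077, -0.33843955844394863, 0.11732029799652341]
wrist [[356.033630179874, 0.0, 281.2560200353017], [0.0, 356.033630179874, 209.11594748403502], [0.0, 0.0, 1.0]] [599.07376325 -66.8095043  372.76329585] [-0.0010010404559148746, 0.0004960551045605137, 0.9910102725239325, 0.13378113319665114]
```

View pics/scene0.png

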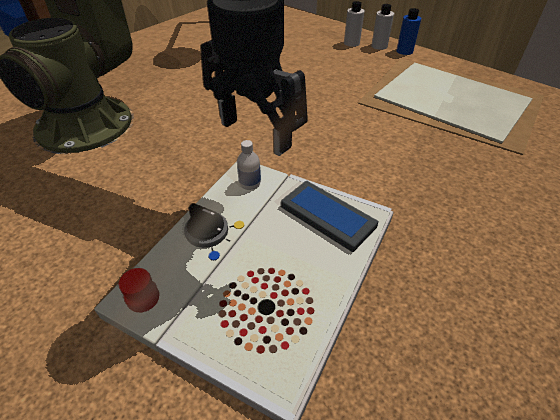

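View pics/side0.png

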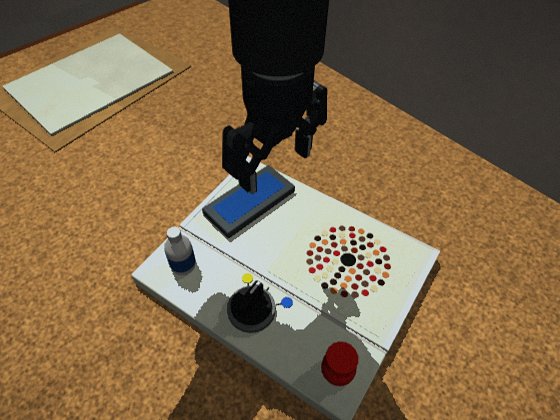

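View pics/wrist0.png

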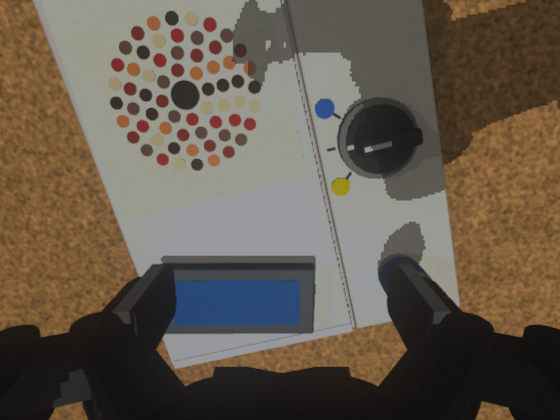

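Run:
```python
import cv2
w=cv2.imread('pics/wrist0.png')[80:230,290:490];cv2.imwrite('pics/w0c.png',cv2.resize(w,None,fx=4,fy=4,interpolation=cv2.INTER_CUBIC))
w=cv2.imread('pics/side0.png')[250:350,200:320];w=cv2.convertScaleAbs(w,alpha=1.6,beta=20);cv2.imwrite('pics/s0c.png',cv2.resize(w,None,fx=5,fy=5,interpolation=cv2.INTER_CUBIC))
w=cv2.imread('pics/scene0.png')[180:280,160:270];w=cv2.convertScaleAbs(w,alpha=1.6,beta=20);cv2.imwrite('pics/c0c.png',cv2.resize(w,None,fx=5,fy=5,interpolation=cv2.INTER_CUBIC))
```

```text
(no output)
```

View pics/w0c.png

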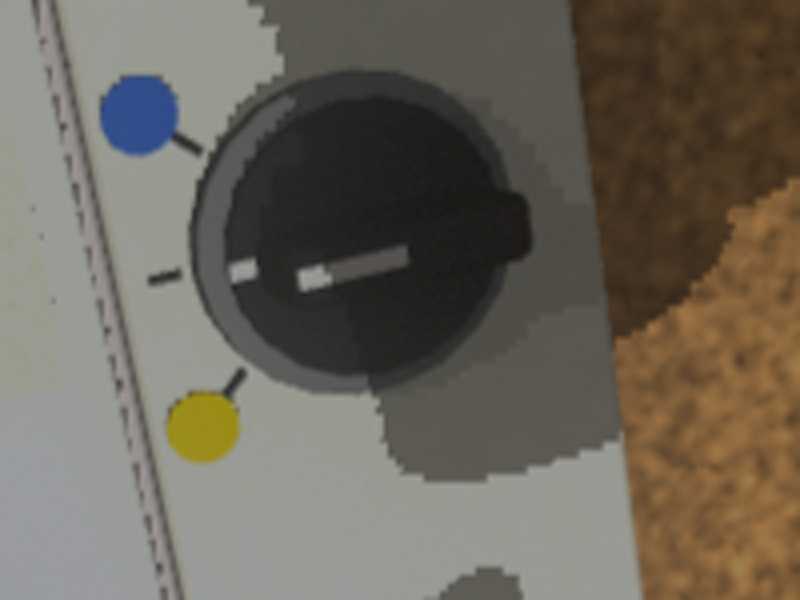

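View pics/s0c.png

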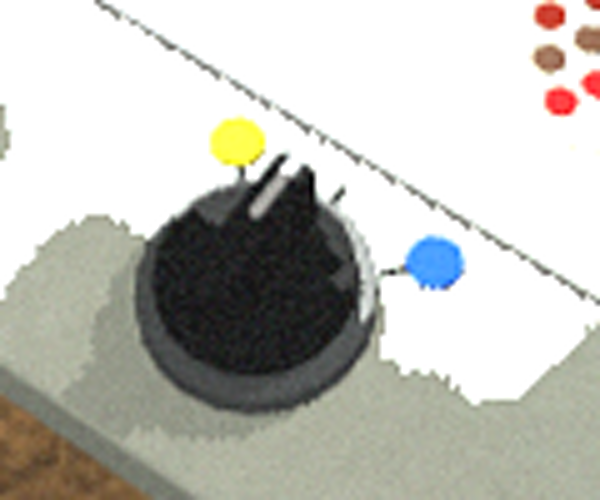

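View pics/c0c.png

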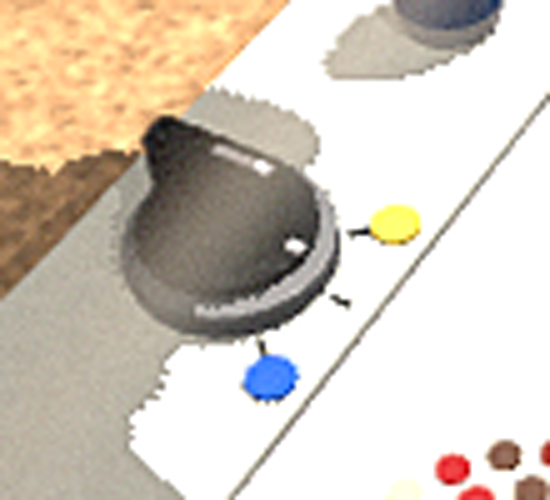

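```bash
cat > h.py <<'E'
import numpy as np
from scipy.spatial.transform import Rotation as R
def ray(c,px,z):
    q=np.array(c['rotation']);Rm=R.from_quat(q,scalar_first=True).as_matrix()
    d=Rm@np.linalg.inv(c['mtx'])@np.array([px[0],px[1],1.]);e=np.array(c['eye'])
    return e+d*(z-e[2])/d[2]
def crop(p,f,o): return [(p[0]+.5)/f-.5+o[0],(p[1]+.5)/f-.5+o[1]]
E
python3 - <<'E'
from h import *
from plant import env
D={'wrist':((203,427),(139,115),4,(290,80)),'side':((238,142),(435,263),5,(200,250)),'scene':((395,224),(271,378),5,(160,180))}
L=[]
for n,(y,b,f,o) in D.items():
    c=env.read_camera(n)
    Y=ray(c,crop(y,f,o),30.5);B=ray(c,crop(b,f,o),30.5)
    v=(Y-B)[:2];u=v/np.linalg.norm(v);x=np.array([u[1],-u[0]])
    O=(Y+B)[:2]/2-41.4*x
    print(n,Y,B,np.linalg.norm(v),'yaw',np.arctan2(x[1],x[0]),O)
    if n=='wrist':
        for p in [(312,280),(408,255),(525,225),(243,271)]: print(p,ray(c,crop(p,f,o),84 if p[0]!=243 else 50))
        c0=ray(c,crop((368,237),f,o),50);print('skirt',c0)
E
```

```text
wrist [540.524309     4.28271326  30.5       ] [558.52661798 -69.3218222   30.5       ] 75.7740771608929 yaw 0.23987244921044637 [509.31081644 -42.35531387]
(312, 280) [529.03889171 -36.95517068  84.        ]
(408, 255) [510.11363228 -41.90407216  84.        ]
(525, 225) [487.26656624 -47.78434891  84.        ]
(243, 271) [536.42211173 -35.45814461  50.        ]
skirt [508.897594   -42.94443791  50.        ]
side [540.38058885   2.51883239  30.5       ] [558.23871407 -70.7272225   30.5       ] 75.39162548478397 yaw 0.23914440839559145 [509.08785424 -43.91067395]
scene [542.04923067   4.51962369  30.5       ] [560.40922003 -68.93490758  30.5       ] 75.71431418985209 yaw 0.24493197881012957 [511.06485713 -42.24674179]
```

```bash
python3 -m jog '[[[0.004,0.009,0.01],[0,0,7],-1],[[0.008,0.018,0.02],[0,0,14],-1],[[0.012,0.027,0.03],[0,0,21],-1],[[0.016,0.036,0.04],[0,0,28],-1],[[0.020,0.045,0.05],[0,0,35],-1],[[0.024,0.054,0.06],[0,0,42],-1],[[0.028,0.063,0.07],[0,0,49],-1],[[0.032,0.072,0.07],[0,0,56],-1],[[0.036,0.081,0.07],[0,0,63],-1],[[0.040,0.088,0.07],[0,0,70],-1],[[0.0428,0.0903,0.07],[0,0,76.2],-1],[[0.0428,0.0903,0.07],[0,0,76.2],-1],[[0.0428,0.0903,0.07],[0,0,76.2],-1],[[0.0428,0.0903,0.07],[0,0,76.2],-1]]' 40
python3 - <<'E'
from plant import env
import cv2
from h import *
s=env.state();print(s['position'],s['contact_force'],s['joint_pos'],R.from_quat(s['ee_rot'],scalar_first=True).as_matrix().round(4))
for n in ("side","wrist"):
    c=env.read_camera(n);f=c['frame'];cv2.imwrite(f"pics/{n}1.png",f)
    for nm,P in (('axis84',(509.7,-42.8,84)),('front',(534,-36.8,84)),('back',(485.4,-48.8,84))):
        Rm=R.from_quat(c['rotation'],scalar_first=True).as_matrix();p=np.array(c['mtx'])@Rm.T@(np.array(P)-c['eye']);print(n,nm,p[:2]/p[2])
E
```

```text
time: 1.47
position: [509.8, -42.7, 161.2]
ee_rot: [-0.0, -0.122, 0.993, 0.0]
contact_force: [0.3, 0.3, 0.6]
gripper_width: 85.4
[509.79552699 -42.66407074 161.23445906] [0.29941521 0.2672094  0.59475148] [ 3.10697214e-01 -1.95530956e-01 -2.64741917e-01 -6.55313933e-05
 -1.50170065e+00 -1.63748008e+00] [[-9.704e-01 -2.416e-01 -1.000e-04]
 [-2.416e-01  9.704e-01  0.000e+00]
 [ 1.000e-04  1.000e-04 -1.000e+00]]
side axis84 [249.63102012 292.78312933]
side front [259.61262173 279.99124675]
side back [239.23827934 306.10190571]
wrist axis84 [280.45816834 220.26533983]
wrist front [280.45404537 256.3310057 ]
wrist back [280.46253592 182.05989255]
```

View pics/wrist1.png

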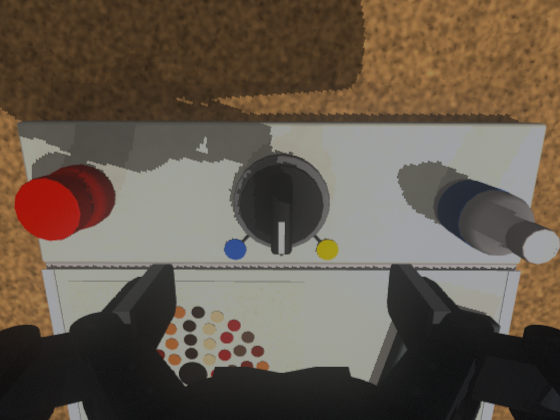

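View pics/side1.png

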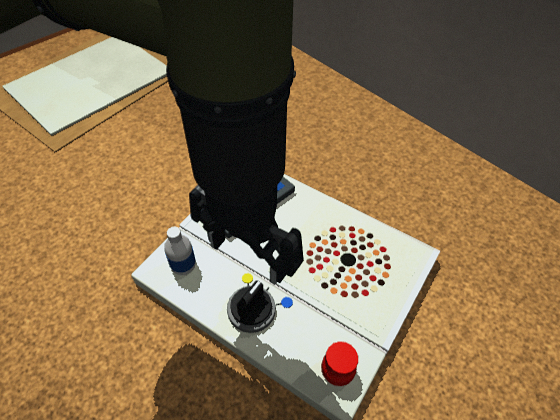

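```bash
python3 -m jog '[[[0,0,0.02],[0,0,0],-1],[[0,0,0.04],[0,0,0],-1],[[0,0,0.06],[0,0,0],-1],[[0,0,0.08],[0,0,0],-1],[[0,0,0.09],[0,0,0],-1],[[0,0,0.1],[0,0,0],-1],[[0,0,0.105],[0,0,0],-1],[[0,0,0.105],[0,0,0],0.2],[[0,0,0.105],[0,0,0],0.2],[[0,0,0.105],[0,0,0],0.2],[[0,0,0.105],[0,0,0],0.2]]' 40
python3 - <<'E'
from plant import env
import cv2
c=env.read_camera("wrist");cv2.imwrite("pics/wrist2.png",c['frame'])
E
```

```text
time: 2.48
position: [510.3, -42.7, 57.3]
ee_rot: [0.001, -0.12, 0.993, 0.0]
contact_force: [-0.3, -0.3, -0.2]
gripper_width: 38.6
```

View pics/wrist2.png

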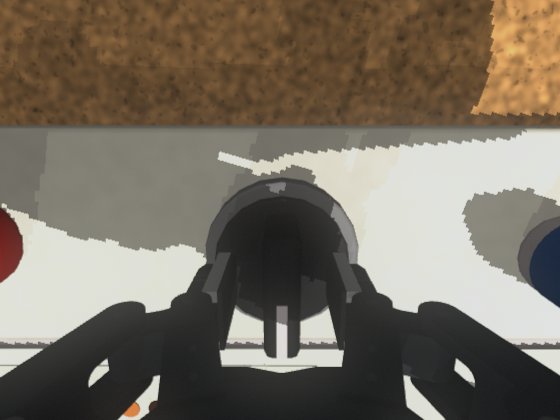

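```bash
python3 -m jog '[[[0,0,0],[0,0,0],0.5],[[0,0,0],[0,0,0],0.6],[[0,0,0],[0,0,0],0.7],[[0,0,0],[0,0,0],0.8],[[0,0,0],[0,0,0],1],[[0,0,0],[0,0,0],1],[[0,0,0],[0,0,0],1]]' 20
python3 - <<'E'
from plant import env
s=env.state();print(s['position'],s['contact_force'],s['ft_torque'],s['gripper_width'],s['ee_rot'])
E
```

```text
time: 3.12
position: [509.8, -42.8, 56.6]
ee_rot: [0.0, -0.12, 0.993, -0.0]
contact_force: [-1.1, 0.3, 2.5]
gripper_width: 13.6
[509.80352417 -42.75619041  56.56700503] [-1.05558707  0.28527169  2.52829599] [ 0.18844978  0.27447222 -0.05613463] 13.577866052558544 [ 1.44616526e-04 -1.20180033e-01  9.92752103e-01 -2.74411193e-05]
```

```bash
python3 -m jog '[[[0,0,0],[0,0,0],1],[[0,0,-0.002],[0,0,0],1],[[0,0,-0.004],[0,0,0],1],[[0,0,-0.006],[0,0,0],1],[[0,0,-0.008],[0,0,0],1],[[0,0,-0.010],[0,0,0],1],[[0,0,-0.012],[0,0,0],1],[[0,0,-0.013],[0,0,0],1],[[0,0,-0.013],[0,0,0],1],[[0,0,-0.013],[0,0,0],1]]' 50
python3 - <<'E'
from plant import env
import cv2
s=env.state();print(s['position'],s['contact_force'],s['ft_torque'],s['gripper_width'],s['ee_rot'])
for n in ("side","scene"):
    c=env.read_camera(n);cv2.imwrite(f"pics/{n}3.png",cv2.resize(c['frame'][180:330,150:350],None,fx=3,fy=3))
E
```

```text
time: 3.95
position: [509.7, -42.8, 69.6]
ee_rot: [0.0, -0.12, 0.993, -0.0]
contact_force: [2.7, -0.4, -2.3]
gripper_width: 13.0
[509.70841653 -42.75726393  69.58864967] [ 2.68753808 -0.35697635 -2.27370652] [-0.0099623  -0.8338007  -0.07011678] 13.012895696082186 [ 6.25133529e-05 -1.20170338e-01  9.92753285e-01 -1.89330781e-05]
```

View pics/scene3.png

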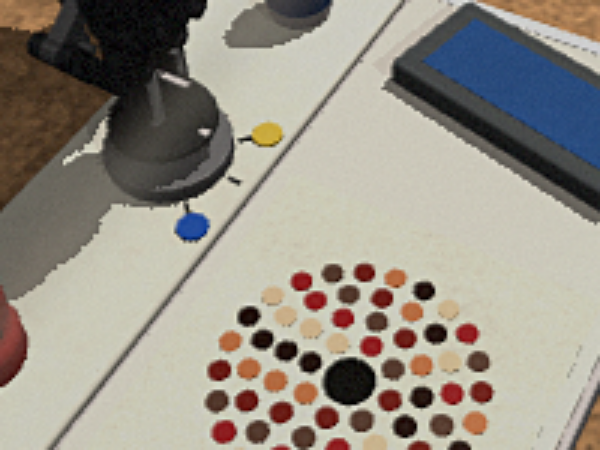

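Run:
```python
from plant import env
import cv2
from h import *
c=env.read_camera('scene');Rm=R.from_quat(c['rotation'],scalar_first=True).as_matrix()
for z in (50,56,63):
    p=np.array(c['mtx'])@Rm.T@(np.array((536.4,-35.5,z))-c['eye']);print(z,p[:2]/p[2])
cv2.imwrite("pics/scene4.png",cv2.resize(c['frame'][185:255,175:255],None,fx=8,fy=8))
```

```text
50 [217.84136725 228.32682317]
56 [217.39170029 225.92615541]
63 [216.85929096 223.08374532]
```

View pics/scene4.png

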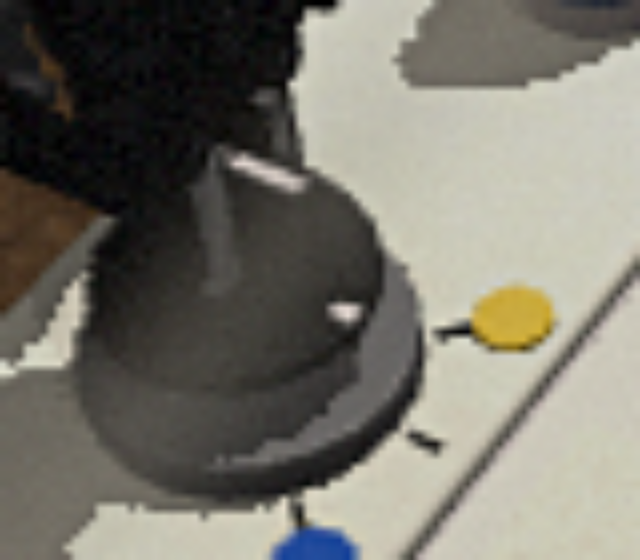

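```bash
python3 -m jog '[[[0,0,0],[0,0,-5],1],[[0,0,0],[0,0,-10],1],[[0,0,0],[0,0,-15],1],[[0,0,0],[0,0,-20],1],[[0,0,0],[0,0,-25],1],[[0,0,0],[0,0,-30],1],[[0,0,0],[0,0,-35],1],[[0,0,0],[0,0,-40],1],[[0,0,0],[0,0,-45],1],[[0,0,0],[0,0,-49.8],1],[[0,0,0],[0,0,-49.8],1],[[0,0,0],[0,0,-49.8],1]]' 50
python3 - <<'E'
from plant import env
import cv2
s=env.state();print(s['position'],s['contact_force'],s['ft_torque'],s['gripper_width'],s['ee_rot'])
c=env.read_camera("wrist");cv2.imwrite("pics/wrist5.png",c['frame'])
E
```

```text
time: 5.1
position: [510.0, -43.2, 69.6]
ee_rot: [0.0, -0.526, 0.851, -0.001]
contact_force: [3.7, -2.7, -3.0]
gripper_width: 13.2
[510.03335134 -43.16862397  69.57509859] [ 3.70011574 -2.70362654 -3.0037076 ] [-8.68654005e-01 -1.64420471e+00 -2.69537724e-04] 13.15061265636667 [ 1.67026707e-04 -5.25867374e-01  8.50566396e-01 -5.32593016e-04]
```

View pics/wrist5.png

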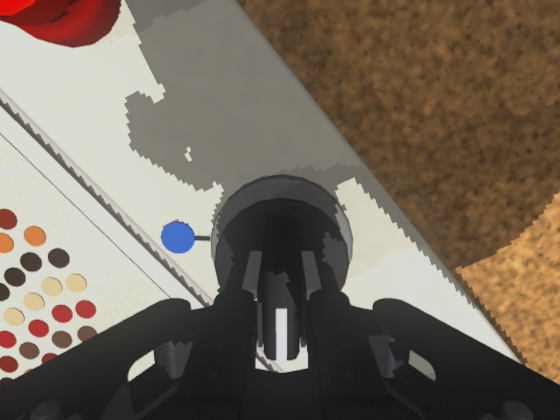

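```bash
python3 -m jog '[[[0,0,0.0015],[0,0,0],1],[[0,0,0.003],[0,0,0],1],[[0,0,0.004],[0,0,0],1],[[0,0,0.005],[0,0,0],1],[[0,0,0.006],[0,0,0],1],[[0,0,0.0065],[0,0,0],1],[[0,0,0.0065],[0,0,0],1]]' 50
```

```text
time: 5.73
position: [510.1, -43.2, 63.9]
ee_rot: [0.0, -0.527, 0.85, -0.001]
contact_force: [0.9, -2.6, 6.0]
gripper_width: 13.1
```

```bash
python3 -m jog '[[[0,0,0.0007],[0,0,0],1],[[0,0,0.0015],[0,0,0],1],[[0,0,0.0015],[0,0,0],1],[[0,0,0.0015],[0,0,0],1]]' 50
```

```text
time: 6.07
position: [510.1, -43.2, 62.8]
ee_rot: [0.0, -0.527, 0.85, -0.001]
contact_force: [-0.3, -3.6, 8.6]
gripper_width: 12.9
```

```bash
python3 -m jog '[[[0,0,0.0007],[0,0,0],1],[[0,0,0.0015],[0,0,0],1],[[0,0,0.0015],[0,0,0],1],[[0,0,0.0015],[0,0,0],1]]' 50
python3 - <<'E'
from plant import env
import cv2
c=env.read_camera('scene')
cv2.imwrite("pics/scene6.png",cv2.resize(c['frame'][185:255,175:255],None,fx=8,fy=8))
E
```

```text
time: 6.4
position: [510.1, -43.2, 61.6]
ee_rot: [0.0, -0.527, 0.85, -0.001]
contact_force: [-1.8, -2.4, 9.9]
gripper_width: 13.1
```

View pics/scene6.png

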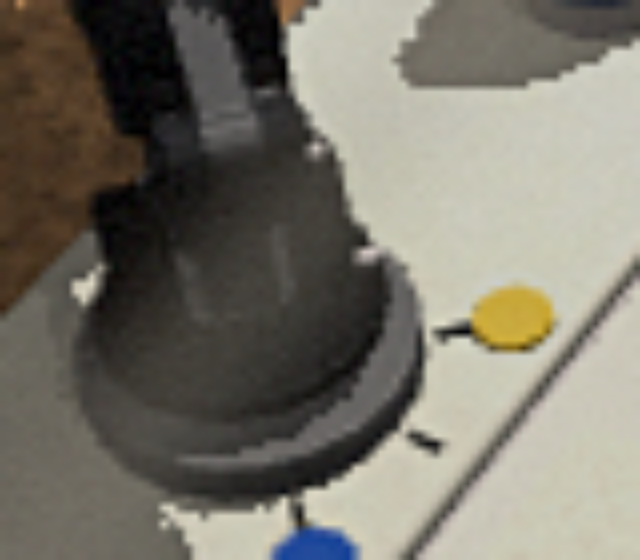

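```bash
python3 -m jog '[[[0,0,-0.003],[0,0,0],1],[[0,0,-0.006],[0,0,0],1],[[0,0,-0.009],[0,0,0],1],[[0,0,-0.0095],[0,0,0],1],[[0,0,-0.0095],[0,0,0],1]]' 50
python3 -m jog '[[[0,0,0],[0,0,-2.3],1],[[0,0,0],[0,0,-4.6],1],[[0,0,0],[0,0,-4.6],1],[[0,0,0.002],[0,0,-4.6],1],[[0,0,0.004],[0,0,-4.6],1],[[0,0,0.005],[0,0,-4.6],1],[[0,0,0.006],[0,0,-4.6],1],[[0,0,0.0065],[0,0,-4.6],1],[[0,0,0.0065],[0,0,-4.6],1]]' 50
python3 -m jog '[[[0,0,0.0007],[0,0,0],1],[[0,0,0.0015],[0,0,0],1],[[0,0,0.0015],[0,0,0],1],[[0,0,0.0015],[0,0,0],1]]' 50
python3 -m jog '[[[0,0,0.0007],[0,0,0],1],[[0,0,0.0015],[0,0,0],1],[[0,0,0.0015],[0,0,0],1],[[0,0,0.0015],[0,0,0],1]]' 50
```

```text
time: 6.87
position: [510.0, -43.1, 68.7]
ee_rot: [0.0, -0.527, 0.85, -0.0]
contact_force: [5.7, -4.5, -1.8]
gripper_width: 12.8
time: 7.62
position: [510.1, -43.2, 63.9]
ee_rot: [0.0, -0.561, 0.828, -0.001]
contact_force: [2.3, -3.4, 7.8]
gripper_width: 12.6
time: 7.95
position: [510.2, -43.2, 62.7]
ee_rot: [0.0, -0.561, 0.828, -0.001]
contact_force: [0.4, -4.0, 8.4]
gripper_width: 12.7
time: 8.28
position: [510.2, -43.2, 61.6]
ee_rot: [0.0, -0.561, 0.828, -0.001]
contact_force: [-0.6, -2.7, 9.6]
gripper_width: 13.1
```

```bash
python3 -m jog '[[[0,0,-0.003],[0,0,0],1],[[0,0,-0.006],[0,0,0],1],[[0,0,-0.009],[0,0,0],1],[[0,0,-0.0095],[0,0,0],1],[[0,0,-0.0095],[0,0,0],1]]' 50
python3 -m jog '[[[0,0,0],[0,0,-2.3],1],[[0,0,0],[0,0,-4.6],1],[[0,0,0],[0,0,-4.6],1],[[0,0,0.002],[0,0,-4.6],1],[[0,0,0.004],[0,0,-4.6],1],[[0,0,0.005],[0,0,-4.6],1],[[0,0,0.006],[0,0,-4.6],1],[[0,0,0.0065],[0,0,-4.6],1],[[0,0,0.0065],[0,0,-4.6],1]]' 50
python3 -m jog '[[[0,0,0.0007],[0,0,0],1],[[0,0,0.0015],[0,0,0],1],[[0,0,0.0015],[0,0,0],1],[[0,0,0.0015],[0,0,0],1]]' 50
python3 -m jog '[[[0,0,0.0007],[0,0,0],1],[[0,0,0.0015],[0,0,0],1],[[0,0,0.0015],[0,0,0],1],[[0,0,0.0015],[0,0,0],1]]' 50
python3 - <<'E'
from plant import env
import cv2
c=env.read_camera('scene')
cv2.imwrite("pics/scene7.png",cv2.resize(c['frame'][185:255,175:255],None,fx=8,fy=8))
E
```

```text
time: 8.7
position: [510.0, -43.1, 68.7]
ee_rot: [0.0, -0.56, 0.828, -0.0]
contact_force: [7.1, -5.4, -1.3]
gripper_width: 13.0
time: 9.45
position: [510.2, -43.2, 63.9]
ee_rot: [0.0, -0.593, 0.805, -0.001]
contact_force: [2.3, -3.9, 6.7]
gripper_width: 13.3
time: 9.78
position: [510.2, -43.2, 62.7]
ee_rot: [0.0, -0.593, 0.805, -0.001]
contact_force: [0.3, -4.1, 8.0]
gripper_width: 12.9
time: 10.12
position: [510.2, -43.2, 61.6]
ee_rot: [0.0, -0.593, 0.805, -0.001]
contact_force: [-0.7, -3.3, 10.1]
gripper_width: 13.4
```

View pics/scene7.png

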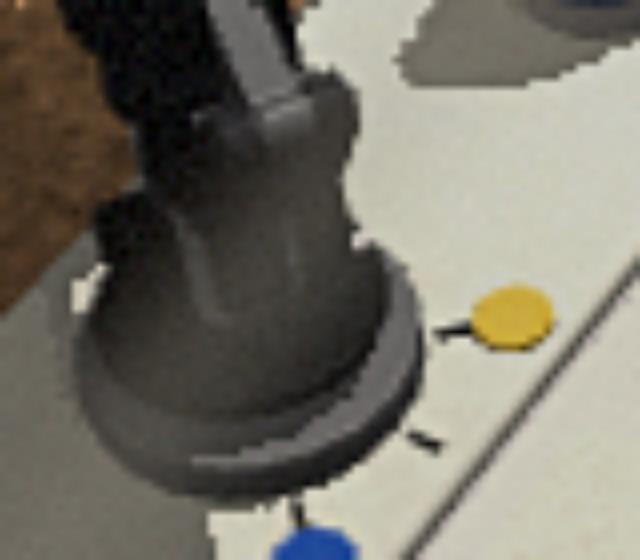

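```bash
python3 -m jog '[[[0,0,-0.003],[0,0,0],1],[[0,0,-0.006],[0,0,0],1],[[0,0,-0.009],[0,0,0],1],[[0,0,-0.0095],[0,0,0],1],[[0,0,-0.0095],[0,0,0],1]]' 50
python3 -m jog '[[[0,0,0],[0,0,-2.3],1],[[0,0,0],[0,0,-4.6],1],[[0,0,0],[0,0,-4.6],1],[[0,0,0.002],[0,0,-4.6],1],[[0,0,0.004],[0,0,-4.6],1],[[0,0,0.006],[0,0,-4.6],1],[[0,0,0.007],[0,0,-4.6],1],[[0,0,0.008],[0,0,-4.6],1],[[0,0,0.008],[0,0,-4.6],1],[[0,0,0.008],[0,0,-4.6],1]]' 50
```

```text
time: 10.58
position: [510.1, -43.1, 68.8]
ee_rot: [0.0, -0.593, 0.805, -0.0]
contact_force: [7.3, -4.7, -2.0]
gripper_width: 13.2
time: 11.42
position: [510.2, -43.2, 62.6]
ee_rot: [0.0, -0.625, 0.78, -0.001]
contact_force: [2.2, -2.9, 7.2]
gripper_width: 13.4
```

```bash
python3 -m jog '[[[0,0,0.0007],[0,0,0],1],[[0,0,0.0015],[0,0,0],1],[[0,0,0.0015],[0,0,0],1],[[0,0,0.0015],[0,0,0],1]]' 50
```

```text
time: 11.75
position: [510.3, -43.2, 61.6]
ee_rot: [0.0, -0.625, 0.78, -0.001]
contact_force: [-0.6, -4.1, 10.7]
gripper_width: 13.7
```

Track again at 1.11. Next: 1.19.

```bash
python3 -m jog '[[[0,0,-0.003],[0,0,0],1],[[0,0,-0.006],[0,0,0],1],[[0,0,-0.009],[0,0,0],1],[[0,0,-0.0095],[0,0,0],1],[[0,0,-0.0095],[0,0,0],1]]' 50
python3 -m jog '[[[0,0,0],[0,0,-2.3],1],[[0,0,0],[0,0,-4.6],1],[[0,0,0],[0,0,-4.6],1],[[0,0,0.002],[0,0,-4.6],1],[[0,0,0.004],[0,0,-4.6],1],[[0,0,0.006],[0,0,-4.6],1],[[0,0,0.007],[0,0,-4.6],1],[[0,0,0.008],[0,0,-4.6],1],[[0,0,0.008],[0,0,-4.6],1],[[0,0,0.008],[0,0,-4.6],1]]' 50
python3 -m jog '[[[0,0,0.0007],[0,0,0],1],[[0,0,0.0015],[0,0,0],1],[[0,0,0.0015],[0,0,0],1],[[0,0,0.0015],[0,0,0],1]]' 50
```

```text
time: 12.17
position: [510.1, -43.1, 68.8]
ee_rot: [0.0, -0.625, 0.781, -0.0]
contact_force: [7.5, -5.3, -2.9]
gripper_width: 13.3
time: 13.0
position: [510.2, -43.2, 62.0]
ee_rot: [0.0, -0.656, 0.755, -0.001]
contact_force: [4.5, -5.1, 4.0]
gripper_width: 13.2
time: 13.33
position: [510.2, -43.2, 60.5]
ee_rot: [0.0, -0.656, 0.755, -0.001]
contact_force: [4.1, -3.9, 5.1]
gripper_width: 12.9
```

```bash
python3 -m jog '[[[0,0,0.0007],[0,0,0],1],[[0,0,0.0014],[0,0,0],1],[[0,0,0.002],[0,0,0],1],[[0,0,0.002],[0,0,0],1]]' 50
python3 - <<'E'
from plant import env
s=env.state();print(s['contact_force'],s['ft_torque'],s['ee_rot'])
E
```

```text
time: 13.67
position: [510.3, -43.2, 59.0]
ee_rot: [0.0, -0.656, 0.755, -0.001]
contact_force: [2.0, -3.9, 6.3]
gripper_width: 13.1
[ 1.9881478  -3.93063473  6.27905192] [-1.36660434 -0.6770915   0.19755259] [ 2.44177096e-04 -6.56093081e-01  7.54679426e-01 -8.79829110e-04]
```

```bash
python3 -m jog '[[[0,0,0.0007],[0,0,0],1],[[0,0,0.0014],[0,0,0],1],[[0,0,0.002],[0,0,0],1],[[0,0,0.002],[0,0,0],1]]' 50
python3 - <<'E'
from plant import env
s=env.state();print(s['position'],s['contact_force'],s['ft_torque'],s['ee_rot'])
E
```

```text
time: 14.0
position: [510.2, -43.2, 56.9]
ee_rot: [0.0, -0.656, 0.755, -0.001]
contact_force: [1.9, -4.9, 6.3]
gripper_width: 13.3
[510.24669855 -43.20863037  56.91488011] [ 1.85441519 -4.87781508  6.31462659] [-1.41829213 -0.73982983  0.16570755] [ 2.22481384e-04 -6.56135327e-01  7.54642706e-01 -8.77453248e-04]
```

```bash
python3 -m jog '[[[0,0,0.0004],[0,0,0],1],[[0,0,0.0008],[0,0,0],1],[[0,0,0.0008],[0,0,0],1]]' 50
python3 -m jog '[[[0,0,0.0004],[0,0,0],1],[[0,0,0.0007],[0,0,0],1],[[0,0,0.0007],[0,0,0],1]]' 50
```

```text
time: 14.25
position: [510.2, -43.2, 56.6]
ee_rot: [0.0, -0.656, 0.755, -0.001]
contact_force: [0.2, -3.6, 9.5]
gripper_width: 13.5
time: 14.5
position: [510.3, -43.2, 56.6]
ee_rot: [0.0, -0.656, 0.755, -0.001]
contact_force: [-2.1, -3.3, 12.2]
gripper_width: 13.1
```

```bash
python3 -m jog '[[[0,0,-0.0012],[0,0,0],1],[[0,0,-0.0012],[0,0,0],1],[[0,0,-0.0012],[0,0,0],0.2],[[0,0,-0.0012],[0,0,0],0.2],[[0,0,-0.0012],[0,0,0],0.2],[[0,0,-0.0012],[0,0,0],-0.3],[[0,0,-0.0012],[0,0,0],-0.3],[[0,0,-0.0012],[0,0,0],-0.3]]' 50
python3 -m jog '[[[0,0,-0.02],[0,0,0],-0.3],[[0,0,-0.05],[0,0,0],-0.3],[[0,0,-0.08],[0,0,0],-0.3],[[0,0,-0.11],[0,0,0],-0.3],[[0,0,-0.14],[0,0,0],-0.3],[[0,0,-0.15],[0,0,0],-0.3],[[0,0,-0.15],[0,0,0],-0.3]]'
python3 - <<'E'
from plant import env
import cv2
for n in ("scene","side","wrist"):
    c=env.read_camera(n);cv2.imwrite(f"pics/{n}9.png",c["frame"])
f=env.read_camera('scene')['frame'];cv2.imwrite("pics/scene9c.png",cv2.resize(f[180:280,160:270],None,fx=5,fy=5,interpolation=cv2.INTER_CUBIC))
E
```

```text
time: 15.17
position: [509.4, -42.7, 55.1]
ee_rot: [-0.0, -0.656, 0.755, 0.0]
contact_force: [0.3, -0.7, -0.3]
gripper_width: 55.6
time: 15.75
position: [511.0, -42.7, 209.2]
ee_rot: [0.002, -0.656, 0.755, -0.002]
contact_force: [-0.3, -0.5, 0.3]
gripper_width: 55.5
```

View pics/scene9c.png

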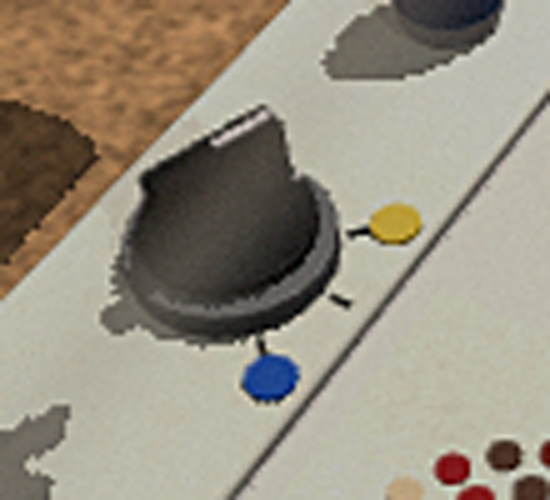

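View pics/wrist9.png

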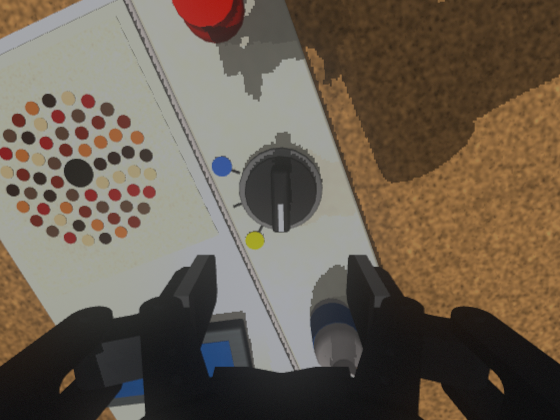

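View pics/side9.png

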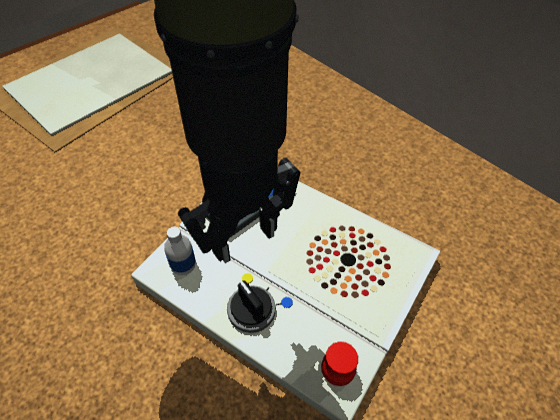

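Run:
```python
from plant import env
from h import *
c=env.read_camera('scene');Rm=R.from_quat(c['rotation'],scalar_first=True).as_matrix()
for a in (0,1.19):
  for z in (84,86,89):
    P=np.array([509.7+20.5*np.cos(.241+a),-42.8+20.5*np.sin(.241+a),z])
    p=np.array(c['mtx'])@Rm.T@(P-c['eye']);p=p[:2]/p[2];print(a,z,(p-[160,180]+.5)*5-.5)
```

```text
0 84 [258.25258831 167.27092298]
0 86 [257.40196591 162.96277847]
0 89 [256.11853751 156.46260281]
1.19 84 [259.44752127 116.91997678]
1.19 86 [258.62077574 112.60398641]
1.19 89 [257.37355476 106.09292154]
```

Run:
```python
import cv2,numpy as np
o=[]
for n in ('scene0','scene9'):
    f=cv2.imread(f'pics/{n}.png')[195:255,178:232];f=cv2.convertScaleAbs(f,alpha=2.2 if n=='scene0' else 2,beta=10);o.append(cv2.resize(f,None,fx=7,fy=7,interpolation=cv2.INTER_CUBIC))
cv2.imwrite('pics/cmp.png',np.hstack(o))
```

```text
(no output)
```

View pics/cmp.png

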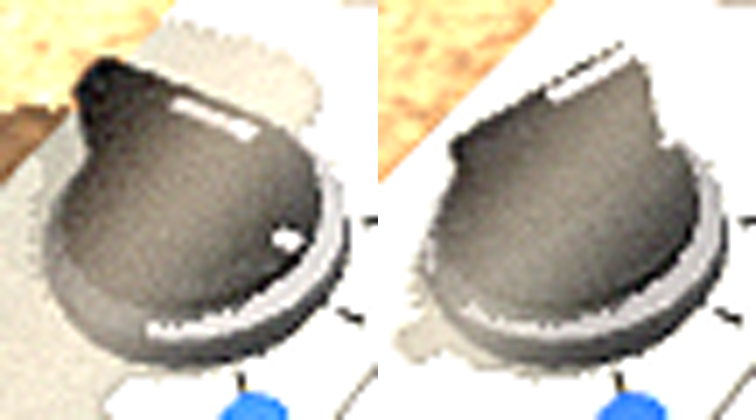

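```bash
python3 -c "
from plant import env
print(env.state()['time'],env.hand_in())"
```

```text
the job is handed in; nothing more can be done
16.0 None
```

The dial is set to yellow: the knob is locked in the hidden pocket at about 1.19 rad, on the light box's +y side. I handed the job in at 16.0 s, with the gripper open and about 150 mm clear of the knob.

**What I did:** I gripped the bar square and pulled the knob up about 13 mm. I turned it past the yellow dot and pressed it down gently every 0.08 rad from 0.87, lifting it clear before each turn. At 0.87, 0.95, 1.03 and 1.11 it met the sprung track, with about 10 N at most. At 1.19 the resistance dropped to about 4 N, so I pushed it down there.

**Last checks:**
- **Home position:** the tool stopped firmly at 56.6 mm, the same height as at the start, with at most 12 N of push.
- **Pictures:** the skirt sits as low as at the start and the pointer is past the yellow dot. The bottle and jar look unmoved. The tin was partly hidden by the gripper, but the arm never went near it.

**Checks that were less clear:**
- **Probe forces:** they were a few newtons lower than the stated stiffness plus knob friction would give. I therefore relied on the drop in force and the return to the starting height.
- **Pointer tip height:** this picture check was only good to about 1–2 mm, so it could not confirm the height on its own.
- **Side force:** up to about 9 N built up while the knob was raised and turned, from about 0.4 mm of off-centre grip.

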